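Pack up a frame tube with the packer that just fits

ROBOT

A 6-joint arm with a two-finger parallel gripper is mounted at the origin on the work surface. World frame = base frame: x ahead of the robot, y to its left, z up, the work surface at z = 0. Lengths are in m, angles in rad, forces in N, time in s.
With the tool pointing down it reaches from about 0.225 to 0.875 m from the base axis. Payload 3.4 kg.
Tool frame: the origin (TCP) lies at the very end of the fingers, on their centre line; the grasp point (between the pads) lies 19 mm behind it (manip.hold_point_z is the distance from the TCP to the grasp point, in m); z points along the fingers, x is the direction in which the jaws open and shut, and the axes are right-handed (so a half turn about z gives the same grasp; the last joint's range is limited). The gripper opens to 85 mm and grips with 20 to 120 N. Pads are 22 mm wide; open, the fingers measure 114 mm over their backs; the gripper's body (76 mm by 85 mm) begins 54 mm behind the grasp point. The pads swing forward as they close: fully open they stand 13 mm farther back than shut.
Start: joints at [-1.348, 0.276, 1.505, -0, 1.361, -0.121], TCP at [0.194, -0.541, 0.231] pointing down, gripper open.
Joint ranges: [-2.89, 2.89], [-0.75, 2.08], [0.22, 2.7], [-1.18, 4.32], [0.11, 2.71], [-2.7, 2.7]. Speed limits (rad/s): [2.57, 2.57, 3.14, 3.14, 3.14, 3.14].

INTERFACE

Orientations are given as a unit quaternion [w, x, y, z].
In Python, from rig import manip gives the robot as it stands.
- The arm moves only by the tool apply_moves, never from a script. Its argument "commands" is one flat list of numbers, 6 for each row, row after row: the shift along the tool's x, y, z normalised to -1 to 1, where 1 is 0.03 m, then the turn, a rotation vector about the tool's x, y, z normalised to -1 to 1, where 1 is 0.15 rad. A call has 1 to 20 rows; each row shifts and turns the commanded pose from where the row before left it, along the tool's axes as they then stand; what a row does not reach is not made up. A row lasts 1/10 s, in which the tool goes at most 50 mm and 8.59 degrees, less where a joint would pass 70% of its speed; a pose out of reach is approached as far as the arm can. A call with a number of a shift or a turn outside -1 to 1 is refused whole. A call with a gripper value outside its range is refused whole. "jaw" is the opening, from -1 (shut) to 1 (fully open), set as the call begins (left out, the last holds). The fingers move at their own pace and stop on an object; "newtons" is the grip in N (left out, the last holds). Time passes only in rows, so rows that do not move let the fingers close. It gives the time, the measured TCP pose, the force and the opening at its end, in the units of the state.
- manip.get_state(): the state, without advancing time (a new reading comes with each control period).
- manip.get_image(name): name is "side" or "top" or "wrist"; returns a dict with "frame" (420x560x3 uint8, red, green, blue), "fx", "fy", "cx", "cy" (pixels), "extrinsics" (4x4, takes a point from camera to world coordinates); the wrist camera has in their place "mount" (4x4, takes a point from camera to tool coordinates, whose origin is the TCP and whose axes are the tool frame's). Camera axes: x right, y up, looking along -z (the intrinsics and any distortion apply to the point x, -y, -z); pixel columns grow to the right and rows downward; lengths in m; the calibration is good to about 2 mm. A picture is of the moment at which its call begins: read the wrist's pose just before it. There is no depth.
- manip.sign_off(): hands the job in, once; it reports no verdict.
The state is a dict: "clock": time; "qpos": joint angles; "qd": joint speeds; "effort": joint torques, N m; "position": TCP position; "ee_rot": TCP orientation; "contact_force": force on the tool from outside, world axes, zero at the start; "moment": the same for the moment, N m; "width": finger opening in m.
Only numpy, scipy, OpenCV 4.12 (cv2) and the standard library are available. Lean on these libraries where they do the work, as an engineer would, in place of code of your own. Each camera call takes 0.05 s, during which the arm holds its last target. There are 200 camera calls.

TASK

Pack up the near tube of the aluminium frame before it is tacked: push the red-brown sole plate fully home against both brass pins, and on it lay the thickest of the four aluminium packers that still slides in under the tube, pushed fully home against both pins too, so that the two plates make one square pile, centred on the pins and with their edges flush. If a packer will not go under, do not force it, take the next thinner one; push gently, never ram the frame or the pins, and leave the pliers and the hammer alone.

Things in the scene. Friction and masses are not known exactly. Their poses are not given: they have to be found in the camera images.
- bay: two fixed brass stop pins (20 diameter, 40 high, axes 32 apart) and two low dark collars (38 diameter, 7 high) round the near frame posts. Origin: table level, midway between the pins, on the line touching their near sides. +x is level, from the robot side towards the pins; z up. A plate touching both pins has its far end at x = 0
- rail: fixed aluminium U-frame on four dark 20-diameter posts. Its near tube (40 x 190 x 30 high) crosses in front of the pins: bay x -52 to -12, y -95 to 95; posts at y +-76, x -32. Two 38-wide legs run at y +-76 to x 108. Origin: the bay's in plan, but at the height of the tube's underside: its z is the clear height under the tube (28 to 47, varies)
- sole: steel sole plate in brown-red primer paint, 160 long (its x) x 50 wide x 12 thick, loose, lying flat on the table with its far end under the tube, 10 to 35 short of the pins and a little askew. Origin: centre of its underside
- packer15: bare aluminium packer plate, 160 long (its x) x 50 wide x 15 thick, 0.32 kg give or take, lying flat on the table to one side of the frame. The four packers differ only in thickness: 15, 20, 25, 30. Origin: centre of its underside
- packer20: bare aluminium packer plate, 160 long (its x) x 50 wide x 20 thick, 0.43 kg give or take, lying flat on the table to one side of the frame. The four packers differ only in thickness: 15, 20, 25, 30. Origin: centre of its underside
- packer25: bare aluminium packer plate, 160 long (its x) x 50 wide x 25 thick, 0.54 kg give or take, lying flat on the table to one side of the frame. The four packers differ only in thickness: 15, 20, 25, 30. Origin: centre of its underside
- packer30: bare aluminium packer plate, 160 long (its x) x 50 wide x 30 thick, 0.65 kg give or take, lying flat on the table to one side of the frame. The four packers differ only in thickness: 15, 20, 25, 30. Origin: centre of its underside
- pliers: steel locking pliers lying on their side, about 220 long, 80 wide, 16 high; origin under the jaw pivot, jaws to +x (bystander), to be left alone
- hammer: hammer with an orange handle, lying along its x axis (bystander), to be left alone
There are look-alikes about, which are no part of the job. What is shaped like the packer20 but blue or turquoise is not meant. What is shaped like the sole but purple or turquoise is not meant.

How it is judged:
At the end, for the whole second after the job is handed in: Sole plate flat on the table, packer flat on it; both at rest, touching the pins within 2.5 mm, within 7 mm of the bay's centre line, square within 0.04 rad; packer within 5 mm sideways of the sole; less than 6.5 mm between packer and tube (x of sole in the frame of bay between -0.0825 and -0.0775 m and y of sole in the frame of bay between -0.007 and 0.007 m and z of sole in the frame of bay between -0.003 and 0.003 m and angle between the x axis of sole and the x axis of bay, either way round below 0.04 rad and angle between sole's own z axis and vertical below 0.04 rad and linear speed of sole below 0.01 m/s and ((x of packer15 in the frame of bay between -0.0825 and -0.0775 m and y of packer15 in the frame of bay between -0.007 and 0.007 m and z of packer15 in the frame of bay between 0.009 and 0.015 m and angle between the x axis of packer15 and the x axis of bay, either way round below 0.04 rad and angle between packer15's own z axis and vertical below 0.04 rad and linear speed of packer15 below 0.01 m/s and y of packer15 in the frame of sole between -0.005 and 0.005 m and z of rail in the frame of bay below 0.0335 m) or (x of packer20 in the frame of bay between -0.0825 and -0.0775 m and y of packer20 in the frame of bay between -0.007 and 0.007 m and z of packer20 in the frame of bay between 0.009 and 0.015 m and angle between the x axis of packer20 and the x axis of bay, either way round below 0.04 rad and angle between packer20's own z axis and vertical below 0.04 rad and linear speed of packer20 below 0.01 m/s and y of packer20 in the frame of sole between -0.005 and 0.005 m and z of rail in the frame of bay below 0.0385 m) or (x of packer25 in the frame of bay between -0.0825 and -0.0775 m and y of packer25 in the frame of bay between -0.007 and 0.007 m and z of packer25 in the frame of bay between 0.009 and 0.015 m and angle between the x axis of packer25 and the x axis of bay, either way round below 0.04 rad and angle between packer25's own z axis and vertical below 0.04 rad and linear speed of packer25 below 0.01 m/s and y of packer25 in the frame of sole between -0.005 and 0.005 m and z of rail in the frame of bay below 0.0435 m) or (x of packer30 in the frame of bay between -0.0825 and -0.0775 m and y of packer30 in the frame of bay between -0.007 and 0.007 m and z of packer30 in the frame of bay between 0.009 and 0.015 m and angle between the x axis of packer30 and the x axis of bay, either way round below 0.04 rad and angle between packer30's own z axis and vertical below 0.04 rad and linear speed of packer30 below 0.01 m/s and y of packer30 in the frame of sole between -0.005 and 0.005 m and z of rail in the frame of bay below 0.0485 m))).
It fails at once if the pliers or the hammer was moved by more than 40 mm (distance of any of pliers, hammer from where it was at the start of the episode above 0.04 m).
It fails at once if the frame was rammed: more than 60 N on it (contact force between rail and anything else above 60 N).
It fails at once if the stop pins were rammed: more than 60 N on them (contact force between bay and anything else above 60 N).
It also fails if it takes over 72 s, if anything falls off the work surface, if the arm or the gripper's body presses on something with over 40 N, if the wrist force passes 120 N, or if a joint passes its speed limit or range.

## Working session

There is one attempt and no reset: what is moved stays moved. The work goes in short steps, Python scripts to look and compute and a tool call to move; the robot and the scene stay as the last step left them, time stands still between calls to the robot, and variables do not carry over. Pictures are saved under pics/ and viewed, about 8 in all and at most 12, crops included, and the job is handed in when it is done.

Besides the shell and the picture viewer there is one more tool, called in YAML: its name, and indented under it one key for each argument. apply_moves: Moves the arm, as the interface text tells. Scaled input: -1 to 1 covers 0.03 m each way for a shift and 0.15 rad each way for a turn. Its arguments: {"type":"object","properties":{"commands":{"type":"array"},"jaw":{"type":"number"},"newtons":{"type":"number"}},"required":["commands"]}

```bash
ls; mkdir -p pics; python3 - <<'E'
from rig import manip
import cv2,numpy as np,pickle
s=manip.get_state();print({k:np.round(v,3) for k,v in s.items()})
for n in ['top','side','wrist']:
    d=manip.get_image(n);pickle.dump(d,open(f'pics/{n}0.pkl','wb'))
    cv2.imwrite(f'pics/{n}0.png',d['frame'][:,:,::-1])
    print(n,d['fx'],d['fy'],d['cx'],d['cy'],[k for k in d],np.round(d.get('extrinsics',d.get('mount')),4).tolist())
E
```

```text
pics
{'clock': np.float64(0.0), 'qpos': array([-1.348,  0.277,  1.506, -0.   ,  1.361, -0.121]), 'qd': array([ 0.001, -0.001,  0.   , -0.002, -0.   , -0.001]), 'effort': array([ 1.0000e-03, -4.1677e+01, -2.4580e+01, -0.0000e+00,  1.1000e-02,
        0.0000e+00]), 'position': array([ 0.194, -0.541,  0.23 ]), 'ee_rot': array([-0.001,  0.818, -0.576, -0.001]), 'contact_force': array([-0.142, -0.384, -0.293]), 'moment': array([-0.045,  0.021, -0.019]), 'width': np.float64(0.086)}
top 488.2265538908966 488.2265538908966 272.49611624808006 201.363103752292 ['frame', 'fx', 'fy', 'cx', 'cy', 'extrinsics'] [[0.0122, 0.9969, -0.0776, 0.36], [-0.9999, 0.0129, 0.0089, 0.0696], [0.0099, 0.0774, 0.9969, 1.2955], [0.0, 0.0, 0.0, 1.0]]
side 496.08707789215174 496.08707789215174 278.3724417508954 205.57876777913953 ['frame', 'fx', 'fy', 'cx', 'cy', 'extrinsics'] [[0.9158, 0.1925, -0.3525, -0.1103], [-0.4011, 0.4842, -0.7776, -1.2022], [0.021, 0.8535, 0.5206, 0.9009], [0.0, 0.0, 0.0, 1.0]]
wrist 293.84881305810643 293.84881305810643 277.70959933513063 205.7121143074045 ['frame', 'fx', 'fy', 'cx', 'cy', 'mount'] [[1.0, -0.0006, 0.0002, 0.0001], [-0.0005, -0.9611, -0.2762, -0.0701], [0.0003, 0.2762, -0.9611, -0.1422], [0.0, 0.0, 0.0, 1.0]]
```

View pics/top0.png

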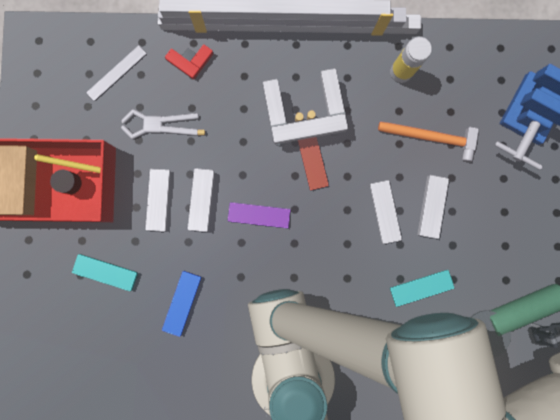

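View pics/side0.png

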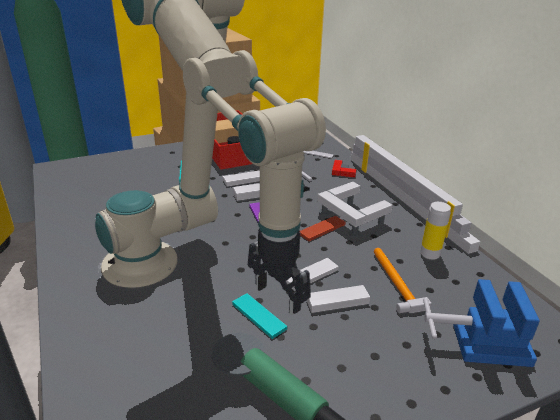

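The top view shows these candidates:
- Bright packer plates at (157,200), (201,200), (386,212) and (434,207).
- The red-brown sole at (313,163), going under the U-frame at (309,127).
- Look-alikes: purple (259,215), turquoise (105,272) and (421,288), blue (182,303), and a thin grey bar at (116,72).
- Bystanders: pliers at (150,124) and hammer at (430,134).

Next I'll get coarse positions from the top image.

```bash
cat > h.py <<'E'
import numpy as np,cv2,pickle
from scipy.spatial.transform import Rotation as R
from rig import manip
def grab(n):
    s=manip.get_state();d=manip.get_image(n)
    if n=='wrist':
        q=s['ee_rot'];T=np.eye(4);T[:3,:3]=R.from_quat([q[1],q[2],q[3],q[0]]).as_matrix();T[:3,3]=s['position'];d['extrinsics']=T@d['mount']
    return d
def save(d,f):cv2.imwrite(f'pics/{f}.png',d['frame'][:,:,::-1]);pickle.dump(d,open(f'pics/{f}.pkl','wb'))
def load(f):return pickle.load(open(f'pics/{f}.pkl','rb'))
def px2w(d,uv,z):
    uv=np.atleast_2d(uv).astype(float);E=d['extrinsics']
    r=np.c_[(uv[:,0]-d['cx'])/d['fx'],-(uv[:,1]-d['cy'])/d['fy'],-np.ones(len(uv))]@E[:3,:3].T
    t=(z-E[2,3])/r[:,2];return E[:3,3]+r*t[:,None]
def w2px(d,P):
    P=np.atleast_2d(P);E=d['extrinsics'];c=(P-E[:3,3])@E[:3,:3]
    return np.c_[d['cx']+d['fx']*c[:,0]/-c[:,2],d['cy']-d['fy']*c[:,1]/-c[:,2]]
def blobs(d,mask,z,amin=300):
    n,l,st,ce=cv2.connectedComponentsWithStats(mask.astype(np.uint8))
    for i in range(1,n):
        if st[i,4]<amin: continue
        c,_=cv2.findContours((l==i).astype(np.uint8),cv2.RETR_EXTERNAL,cv2.CHAIN_APPROX_NONE)
        p=px2w(d,c[0].reshape(-1,2),z)[:,:2].astype(np.float32)
        (cx,cy),(w,h),a=cv2.minAreaRect(p)
        if w<h: w,h,a=h,w,a+90
        print(np.round(ce[i]),'centre %.3f %.3f size %.3f %.3f ang %.3f'%(cx,cy,w,h,np.radians((a+90)%180-90)))
def tool(s=None):
    s=s or manip.get_state();q=s['ee_rot'];M=R.from_quat([q[1],q[2],q[3],q[0]])
    return s['position'],M
E
python3 - <<'E'
from h import *
d=load('top0');f=d['frame'].astype(int);hsv=cv2.cvtColor(d['frame'],cv2.COLOR_RGB2HSV)
print('bright');blobs(d,(f.min(2)>150),0.02)
print('red');blobs(d,((hsv[...,0]<12)|(hsv[...,0]>172))&(hsv[...,1]>110)&(f[...,0]>70)&(f[...,0]<190),0.012,200)
d=load('wrist0')
E
```

```text
bright
[303.   8.] centre 0.925 0.037 size 1.513 0.220 ang -1.516
[418.  48.] centre 0.877 -0.328 size 0.071 0.063 ang -0.794
[115.  72.] centre 0.799 0.481 size 0.189 0.032 ang -0.796
[306. 111.] centre 0.719 -0.024 size 0.201 0.169 ang -1.372
[159. 124.] centre 0.664 0.361 size 0.201 0.075 ang -1.547
[524. 145.] centre 0.618 -0.592 size 0.124 0.118 ang 0.018
[470. 143.] centre 0.621 -0.465 size 0.090 0.027 ang -0.204
[157. 199.] centre 0.461 0.361 size 0.163 0.053 ang -0.045
[200. 200.] centre 0.462 0.248 size 0.165 0.054 ang -0.085
[433. 206.] centre 0.453 -0.365 size 0.162 0.053 ang -0.180
[385. 211.] centre 0.437 -0.238 size 0.161 0.053 ang 0.208
[265. 323.] centre 0.147 0.049 size 0.119 0.112 ang -1.392
[332. 340.] centre 0.115 -0.094 size 0.311 0.075 ang 1.186
[446. 379.] centre 0.006 -0.389 size 0.247 0.226 ang -1.426
[276. 370.] centre 0.026 0.048 size 0.177 0.128 ang -0.752
[544. 410.] centre -0.056 -0.626 size 0.110 0.064 ang -1.562
red
[ 59. 147.] centre 0.593 0.648 size 0.267 0.041 ang 1.570
[100. 188.] centre 0.508 0.624 size 0.295 0.215 ang -1.558
[314. 167.] centre 0.553 -0.051 size 0.114 0.049 ang 0.251
[ 40. 193.] centre 0.477 0.691 size 0.166 0.128 ang -0.217
[ 85. 185.] centre 0.498 0.564 size 0.087 0.078 ang 1.403
```

View pics/wrist0.png

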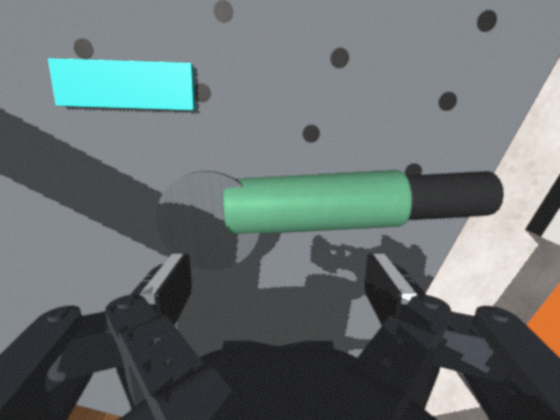

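apply_moves:
  commands: [-0.7, -1, 0.2, 0, 0, 0, -0.7, -1, 0.2, 0, 0, 0, -0.7, -1, 0.2, 0, 0, 0, -0.7, -1, 0.2, 0, 0, 0, -0.7, -1, 0.2, 0, 0, 0, -0.7, -1, 0.2, 0, 0, 0, -0.7, -1, 0.2, 0, 0, 0, -0.7, -1, 0.2, 0, 0, 0]

```text
clock: 0.95
position: [0.3637, -0.3009, 0.1829]
ee_rot: [-0.0, 0.818, -0.576, -0.0]
contact_force: [0.8, -0.8, 0.2]
width: 0.0856
```

apply_moves:
  commands: [0, 0, 0, 0, 0, -1, 0, 0, 0, 0, 0, -1, 0, 0, 0, 0, 0, -1, 0, 0, 0, 0, 0, -1, 0, 0, 0, 0, 0, -1, 0, 0, 0, 0, 0, -1, 0, 0, 0, 0, 0, -1, 0, 0, 0, 0, 0, -1, 0, 0, 0, 0, 0, -1, 0, 0, 0, 0, 0, -1, 0, 0, 0, 0, 0, -1, 0, 0, 0, 0, 0, -1, 0, 0, 0, 0, 0, -1, 0, 0, 0, 0, 0, -1, 0, 0, 0, 0, 0, -1, 0, 0, 0, 0, 0, -1, 0, 0, 0, 0, 0, -1, 0, 0, 0, 0, 0, -1, 0, 0, 0, 0, 0, -1, 0, 0, 0, 0, 0, 0]

```text
clock: 2.95
position: [0.363, -0.3022, 0.1831]
ee_rot: [-0.0, 0.689, 0.725, -0.0]
contact_force: [-0.6, 1.6, -0.7]
width: 0.0856
```

```bash
python3 - <<'E'
from h import *
s=manip.get_state();print(s['clock'],s['position'],s['qpos'])
save(grab('wrist'),'w1')
d=load('w1');f=d['frame'].astype(int)
for z in (0.015,0.02,0.025,0.03):
    print(z);blobs(d,(f.min(2)>150),z,1500)
E
```

```text
2.95 [ 0.36298992 -0.30215654  0.18309189] [-8.41625559e-01  1.56384633e-01  1.79153297e+00 -6.14012414e-05
  1.19414765e+00 -2.46430818e+00]
0.015
[328. 248.] centre 0.436 -0.240 size 0.161 0.051 ang 0.208
[220. 258.] centre 0.456 -0.366 size 0.166 0.053 ang -0.179
0.02
[328. 248.] centre 0.434 -0.241 size 0.158 0.050 ang 0.208
[220. 258.] centre 0.453 -0.365 size 0.163 0.052 ang -0.179
0.025
[328. 248.] centre 0.431 -0.242 size 0.156 0.049 ang 0.208
[220. 258.] centre 0.451 -0.364 size 0.161 0.051 ang -0.179
0.03
[328. 248.] centre 0.429 -0.243 size 0.153 0.049 ang 0.208
[220. 258.] centre 0.448 -0.363 size 0.158 0.050 ang -0.179
```

View pics/w1.png

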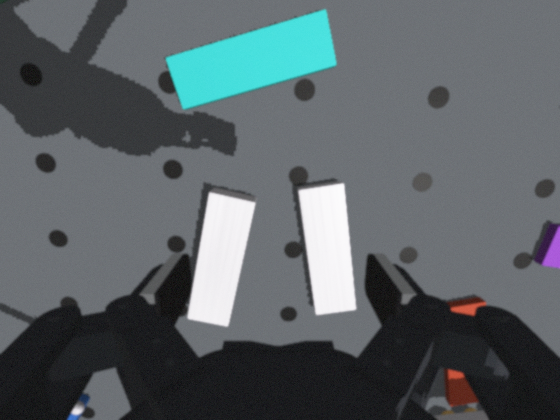

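apply_moves:
  commands: [0.8, 0.95, -0.06, 0, 0, 0, 0.8, 0.95, -0.06, 0, 0, 0, 0.8, 0.95, -0.06, 0, 0, 0, 0.8, 0.95, -0.06, 0, 0, 0, 0.8, 0.95, -0.06, 0, 0, 0, 0.8, 0.95, -0.06, 0, 0, 0, 0.8, 0.95, -0.06, 0, 0, 0, 0.8, 0.95, -0.06, 0, 0, 0, 0.8, 0.95, -0.06, 0, 0, 0, 0.8, 0.95, -0.06, 0, 0, 0, 0.8, 0.95, -0.06, 0, 0, 0, 0, 0, 0, 0, 0, 0, 0, 0, 0, 0, 0, 0]

```text
clock: 4.3
position: [0.6623, -0.0218, 0.2023]
ee_rot: [-0.0, 0.689, 0.725, -0.001]
contact_force: [-0.8, -0.2, -0.7]
width: 0.0856
```

```bash
python3 - <<'E'
from h import *
s=manip.get_state();print(s['clock'],s['position'],s['qpos'])
save(grab('wrist'),'w2')
E
```

```text
4.3 [ 0.66231966 -0.02181641  0.20232337] [-1.37456693e-01  4.24355346e-01  1.34886232e+00 -7.18942560e-04
  1.36992788e+00 -1.75978915e+00]
```

View pics/w2.png

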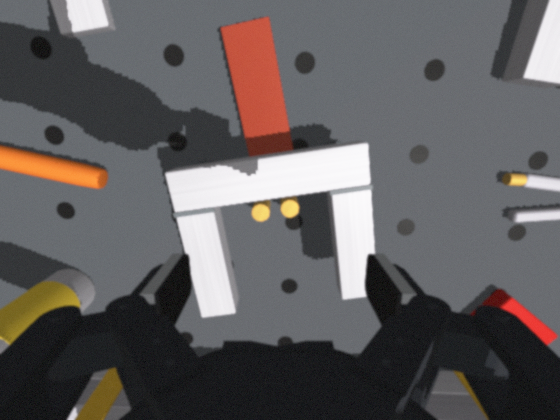

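apply_moves:
  commands: [0.94, -0.43, 0.08, 0, 0, 0, 0.94, -0.43, 0.08, 0, 0, 0, 0.94, -0.43, 0.08, 0, 0, 0, 0.94, -0.43, 0.08, 0, 0, 0, 0.94, -0.43, 0.08, 0, 0, 0, 0.94, -0.43, 0.08, 0, 0, 0, 0.94, -0.43, 0.08, 0, 0, 0, 0.94, -0.43, 0.08, 0, 0, 0, 0.94, -0.43, 0.08, 0, 0, 0, 0.94, -0.43, 0.08, 0, 0, 0, 0.94, -0.43, 0.08, 0, 0, 0, 0.94, -0.43, 0.08, 0, 0, 0, 0, 0, 0, 0, 0, 0, 0, 0, 0, 0, 0, 0]

```text
clock: 5.75
position: [0.4897, 0.3065, 0.1744]
ee_rot: [0.0, 0.689, 0.725, -0.0]
contact_force: [0.8, -0.5, -0.4]
width: 0.0854
```

```bash
cat >> h.py <<'E'
from scipy.optimize import minimize
def rect(p,L,W):
    x,y,a,z=p;c,s=np.cos(a),np.sin(a)
    q=np.array([[L/2,W/2],[L/2,-W/2],[-L/2,-W/2],[-L/2,W/2]])
    return np.c_[x+c*q[:,0]-s*q[:,1],y+s*q[:,0]+c*q[:,1],np.full(4,z)]
def score(d,G,p,L,W,edges,e=1.5):
    c=w2px(d,rect(p,L,W));m=c.mean(0);t=0
    for i in edges:
        a,b=c[i],c[(i+1)%4];u=(b-a)/np.linalg.norm(b-a);n=np.array([-u[1],u[0]])
        if n@(m-a)<0:n=-n
        P=a+np.linspace(.06,.94,120)[:,None]*(b-a)
        S=lambda Q:cv2.remap(G,Q[:,0].astype(np.float32)[None],Q[:,1].astype(np.float32)[None],cv2.INTER_LINEAR)[0]
        t+=np.clip(np.abs(S(P+e*n)-S(P-e*n)),0,90).mean()
    return t
def fit(d,x0,L,W,edges=(0,1,2,3),zfix=None,ch=None):
    G=(d['frame'].mean(2) if ch is None else d['frame'][...,ch]).astype(np.float32)
    best=None
    for z in ([zfix] if zfix is not None else np.arange(x0[3]-.01,x0[3]+.0101,.004)):
        st=np.array([x0[0],x0[1],x0[2],z]);f=(lambda v:-score(d,G,[*v,zfix],L,W,edges)) if zfix is not None else (lambda v:-score(d,G,v,L,W,edges))
        # keep the pixel centre fixed while z changes
        uv=w2px(d,[x0[:3][0],x0[1],x0[3]]);st[:2]=px2w(d,uv,z)[0,:2]
        n=3 if zfix is not None else 4
        sx=np.vstack([st[:n]]+[st[:n]+np.eye(4)[i,:n]*[.005,.005,.04,.004][i] for i in range(n)])
        r=minimize(f,st[:n],method='Nelder-Mead',options=dict(initial_simplex=sx,xatol=1e-5,fatol=1e-3,maxiter=600))
        if best is None or r.fun<best.fun:best=r
    return np.round(best.x,4),round(-best.fun,1)
E
python3 - <<'E'
from h import *
s=manip.get_state();print(s['clock'],s['position'],s['qpos'])
save(grab('wrist'),'w3')
d=load('w1')
print('R1',fit(d,[.434,-.241,.208,.02],.16,.05));print('R2',fit(d,[.451,-.364,-.179,.025],.16,.05))
d=load('w3');f=d['frame'].astype(int);blobs(d,f.min(2)>150,.02,1500)
print('L1',fit(d,[.461,.361,-.045,.02],.16,.05));print('L2',fit(d,[.461,.248,-.085,.02],.16,.05))
d=load('w2')
tc=px2w(d,[[167,175],[367,146],[372,186],[176,212]],.07);print(tc)
uv=[[261,212],[290,208]];print('pins',px2w(d,uv,.04))
E
```

```text
5.75 [0.48973639 0.30647572 0.17442246] [ 4.39450226e-01  3.16947463e-01  1.59077159e+00 -1.15763841e-03
  1.23420831e+00 -1.18271680e+00]
R1 (array([ 0.4351, -0.2393,  0.2191,  0.0146]), np.float64(360.0))
R2 (array([ 0.4515, -0.3645, -0.178 ,  0.022 ]), np.float64(360.0))
[224.  99.] centre 0.405 0.250 size 0.053 0.052 ang 1.481
[334. 157.] centre 0.459 0.361 size 0.160 0.050 ang -0.044
[215. 199.] centre 0.501 0.242 size 0.086 0.053 ang -0.090
[308. 326.] centre 0.657 0.345 size 0.163 0.061 ang -1.527
L1 (array([ 0.4597,  0.3618, -0.0483,  0.017 ]), np.float64(360.0))
L2 (array([ 0.46  ,  0.2471, -0.085 ,  0.0306]), np.float64(333.3))
[[ 0.64621251 -0.12736314  0.07      ]
 [ 0.60960905  0.05750765  0.07      ]
 [ 0.64663844  0.06734089  0.07      ]
 [ 0.68243485 -0.12043143  0.07      ]]
pins [[ 0.68741391 -0.03872499  0.04      ]
 [ 0.68125835 -0.00759997  0.04      ]]
```

View pics/w3.png

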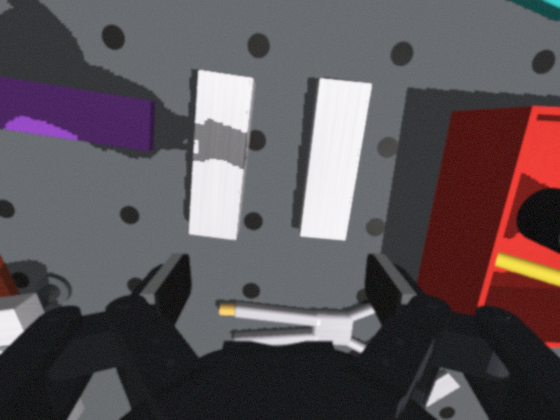

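```bash
sed -i 's/,0,90)/,0,255)/; s/e=1.5/e=0.8/' h.py; python3 - <<'E'
from h import *
d=load('w1')
print('R1',fit(d,[.434,-.241,.208,.02],.16,.05));print('R2',fit(d,[.451,-.364,-.179,.025],.16,.05))
d=load('w3')
print('L1',fit(d,[.461,.361,-.045,.02],.16,.05));print('L2',fit(d,[.461,.248,-.085,.025],.16,.05))
# sizes by thresholded blobs w/ half-level, upsampled
for nm,c in (('w1',[(328,248),(220,258)]),('w3',[(334,157),(220,150)])):
    d=load(nm);k=4;g=cv2.resize(d['frame'].min(2),None,fx=k,fy=k,interpolation=cv2.INTER_CUBIC)
    for z in(.015,.02,.025,.03):
      for u,v in c:
        m=((g>135)*1).astype(np.uint8)
        if nm=='w3' and u==220: m=cv2.morphologyEx(((g>110)*1).astype(np.uint8),cv2.MORPH_CLOSE,np.ones((5,5)))
        n,l=cv2.connectedComponents(m);mm=(l==l[v*k,u*k])
        cc,_=cv2.findContours(mm.astype(np.uint8),0,cv2.CHAIN_APPROX_NONE)
        p=(max(cc,key=len).reshape(-1,2)+.5)/k-.5
        r=cv2.minAreaRect(px2w(d,p,z)[:,:2].astype(np.float32));print(nm,u,z,np.round(sorted(r[1]),4))
# frame/sole/pins
d=load('w2')
print('tube',fit(d,[.646,-.031,.2-np.pi/2,.07],.19,.04,edges=(0,1,2)))
for x in(.06,.065,.07,.075):print(x,fit(d,[.646,-.031,.2-np.pi/2,x],.19,.04,edges=(0,1,3),zfix=x))
f=d['frame'].astype(int);m=(f[...,0]>150)&(f[...,2]<110)&(f[...,1]>110)
n,l,st,ce=cv2.connectedComponentsWithStats(m.astype(np.uint8))
for i in range(1,n):
    if 200<ce[i][0]<330 and st[i,4]>50: print('pin',ce[i],st[i],px2w(d,ce[i],.04))
print('sole');m=(f[...,0]>110)&(f[...,1]<90)&(f[...,2]<90);blobs(d,m,.012,500)
E
```

```text
R1 (array([ 0.4356, -0.2398,  0.2077,  0.0151]), np.float64(338.6))
R2 (array([ 0.4504, -0.3641, -0.1782,  0.0249]), np.float64(328.3))
L1 (array([ 0.4593,  0.361 , -0.043 ,  0.0189]), np.float64(325.8))
L2 (array([ 0.4603,  0.2465, -0.0862,  0.0287]), np.float64(277.8))
w1 328 0.015 [0.0523 0.1621]
w1 220 0.015 [0.0538 0.1674]
w1 328 0.02 [0.0514 0.1595]
w1 220 0.02 [0.0529 0.1647]
w1 328 0.025 [0.0506 0.1569]
w1 220 0.025 [0.052 0.162]
w1 328 0.03 [0.0497 0.1542]
w1 220 0.03 [0.0512 0.1593]
w3 334 0.015 [0.0523 0.1638]
w3 220 0.015 [0.059  0.1716]
w3 334 0.02 [0.0515 0.1611]
w3 220 0.02 [0.058  0.1687]
w3 334 0.025 [0.0506 0.1584]
w3 220 0.025 [0.057  0.1659]
w3 334 0.03 [0.0497 0.1556]
w3 220 0.03 [0.056 0.163]
tube (array([ 0.6444, -0.032 , -1.3685,  0.0718]), np.float64(233.8))
0.06 (array([ 0.646, -0.03 , -1.369]), np.float64(127.9))
0.065 (array([ 0.6459, -0.0346, -1.3704]), np.float64(228.2))
0.07 (array([ 0.6445, -0.0327, -1.3712]), np.float64(229.2))
0.075 (array([ 0.6432, -0.0309, -1.3723]), np.float64(218.1))
pin [288.63106796 207.7184466 ] [280 199  19  19 103] [[ 0.6810193  -0.00909676  0.04      ]]
pin [258.         209.35164835] [251 204  19  16  91] [[ 0.68458772 -0.04207607  0.04      ]]
sole
[254.  77.] centre 0.553 -0.050 size 0.115 0.050 ang 0.251
[529. 320.] centre 0.829 0.321 size 0.099 0.020 ang 0.955
```

```bash
cat >> h.py <<'E'
U=np.array([[-52,-95],[-52,95],[108,95],[108,57],[-12,57],[-12,-57],[108,-57],[108,-95]])/1e3
def b2w(p,q,z):
    c,s=np.cos(p[2]),np.sin(p[2]);q=np.atleast_2d(q)
    return np.c_[p[0]+c*q[:,0]-s*q[:,1],p[1]+s*q[:,0]+c*q[:,1],np.full(len(q),z)]
def uscore(d,G,p,e=0.8,edges=range(8)):
    c=w2px(d,b2w(p,U,p[3]));t=0
    for i in edges:
        a,b=c[i],c[(i+1)%8];u=(b-a)/np.linalg.norm(b-a);n=np.array([-u[1],u[0]])
        P=a+np.linspace(.06,.94,100)[:,None]*(b-a)
        S=lambda Q:cv2.remap(G,Q[:,0].astype(np.float32)[None],Q[:,1].astype(np.float32)[None],cv2.INTER_LINEAR)[0]
        t+=np.abs(S(P+e*n)-S(P-e*n)).mean()
    return t
def ufit(d,x0,edges=range(8)):
    G=d['frame'].mean(2).astype(np.float32);o=[]
    for z in np.arange(.062,.0781,.003):
        st=np.array([*x0[:3],z]);st[:2]=px2w(d,w2px(d,[x0[0],x0[1],x0[3]]),z)[0,:2]
        sx=np.vstack([st]+[st+np.eye(4)[i]*[.004,.004,.03,.003][i] for i in range(4)])
        r=minimize(lambda v:-uscore(d,G,v,edges=edges),st,method='Nelder-Mead',options=dict(initial_simplex=sx,xatol=1e-5,fatol=1e-3,maxiter=600));o.append(r)
    o.sort(key=lambda r:r.fun);return [(np.round(r.x,4),round(-r.fun,1)) for r in o[:3]]
E
python3 - <<'E'
from h import *
d=load('w2')
for e in(range(8),[0,1,2,6,7],[0,1,7]):
    for r in ufit(d,[.676,-.025,.2,.072],e):print(list(e),r)
for r in ufit(load('top0'),[.676,-.025,.2,.072]):print('top',r)
E
```

```text
[0, 1, 2, 3, 4, 5, 6, 7] (array([ 0.6755, -0.0257,  0.1991,  0.072 ]), np.float64(546.5))
[0, 1, 2, 3, 4, 5, 6, 7] (array([ 0.6754, -0.0257,  0.1993,  0.072 ]), np.float64(546.4))
[0, 1, 2, 3, 4, 5, 6, 7] (array([ 0.6754, -0.0257,  0.1994,  0.072 ]), np.float64(546.4))
[0, 1, 2, 6, 7] (array([ 0.6757, -0.0257,  0.1997,  0.0716]), np.float64(323.9))
[0, 1, 2, 6, 7] (array([ 0.6758, -0.0257,  0.1995,  0.0716]), np.float64(323.9))
[0, 1, 2, 6, 7] (array([ 0.6757, -0.0257,  0.1994,  0.0716]), np.float64(323.9))
[0, 1, 7] (array([ 0.6757, -0.0257,  0.2011,  0.0718]), np.float64(202.0))
[0, 1, 7] (array([ 0.6757, -0.0257,  0.2011,  0.0717]), np.float64(202.0))
[0, 1, 7] (array([ 0.6758, -0.0257,  0.2006,  0.0716]), np.float64(202.0))
top (array([ 0.6755, -0.0261,  0.1991,  0.0752]), np.float64(571.9))
top (array([ 0.6754, -0.026 ,  0.1991,  0.0755]), np.float64(571.8))
top (array([ 0.6756, -0.0261,  0.1992,  0.0745]), np.float64(571.7))
```

apply_moves:
  commands: [0, 0, 0, 0, 0, -0.99, -0.93, 0.215, 0.18, 0, 0, 0, -0.93, 0.215, 0.18, 0, 0, 0, -0.93, 0.215, 0.18, 0, 0, 0, -0.93, 0.215, 0.18, 0, 0, 0, -0.93, 0.215, 0.18, 0, 0, 0, -0.93, 0.215, 0.18, 0, 0, 0, -0.93, 0.215, 0.18, 0, 0, 0, -0.93, 0.215, 0.18, 0, 0, 0, -0.93, 0.215, 0.18, 0, 0, 0, -0.93, 0.215, 0.18, 0, 0, 0, -0.93, 0.215, 0.18, 0, 0, 0, -0.93, 0.215, 0.18, 0, 0, 0, -0.93, 0.215, 0.18, 0, 0, 0, 0, 0, 0, 0, 0, 0, 0, 0, 0, 0, 0, 0]
  jaw: -1
  newtons: 40

```text
clock: 7.4
position: [0.6442, -0.0332, 0.1039]
ee_rot: [-0.0, 0.634, 0.773, -0.0]
contact_force: [-0.6, 0.0, -0.3]
width: -0.0004
```

apply_moves:
  commands: [0, 0, 0.5, 0, 0, 0, 0, 0, 0.4, 0, 0, 0, 0, 0, 0, 0, 0, 0, 0, 0, 0, 0, 0, 0]

```text
clock: 7.8
position: [0.6442, -0.0307, 0.077]
ee_rot: [-0.0, 0.633, 0.775, -0.0]
contact_force: [-0.2, -0.3, 0.9]
width: -0.0002
```

apply_moves:
  commands: [0, 0, 0.033, 0, 0, 0, 0, 0, 0.033, 0, 0, 0, 0, 0, 0, 0, 0, 0]

```text
clock: 8.1
position: [0.6448, -0.0311, 0.0754]
ee_rot: [0.0, 0.633, 0.774, 0.0]
contact_force: [-0.7, -0.4, 0.6]
width: 0.0001
```

apply_moves:
  commands: [0, 0, 0.033, 0, 0, 0, 0, 0, 0, 0, 0, 0]

```text
clock: 8.3
position: [0.6447, -0.0311, 0.0741]
ee_rot: [0.0, 0.633, 0.774, -0.0]
contact_force: [0.5, -0.0, 0.1]
width: -0.0002
```

apply_moves:
  commands: [0, 0, 0.033, 0, 0, 0, 0, 0, 0, 0, 0, 0]

```text
clock: 8.5
position: [0.6448, -0.0312, 0.0738]
ee_rot: [0.0, 0.633, 0.774, 0.0]
contact_force: [-1.5, 0.5, 3.5]
width: -0.0001
```

apply_moves:
  commands: [0, 0, 0.033, 0, 0, 0, 0, 0, 0, 0, 0, 0]

```text
clock: 8.7
position: [0.6448, -0.0312, 0.0738]
ee_rot: [0.0, 0.633, 0.774, 0.0]
contact_force: [-2.5, 0.7, 9.5]
width: -0.0
```

Touching the tube puts its top at about 73.8 mm, so the clear height is about 43.8 mm. That means the 30 mm packer, with about 1.8 mm to spare. Next I'll locate the sole precisely.

apply_moves:
  commands: [0, 0, -0.5, 0, 0, 0, 0, -0.5, -1, 0, 0, 0, 0, -0.5, -0.5, 0, 0, 0, 0, 0, 0, 0, 0, 0]
  jaw: 1

```text
clock: 9.1
position: [0.6153, -0.0375, 0.1345]
ee_rot: [0.002, 0.633, 0.774, 0.001]
contact_force: [0.4, 0.2, 0.3]
width: 0.0576
```

```bash
cat >> h.py <<'E'
def plan(goal,yaw):
    """total shift along tool axes (m, after turning) and turn about tool z to bring TCP to goal with tool y at yaw"""
    p,M=tool();y=M.as_matrix()[:,1];cur=np.arctan2(y[1],y[0]);dl=np.array(goal)-p
    c,s=np.cos(yaw),np.sin(yaw)
    print('pos',np.round(p,4),'yaw',round(cur,4),'| turn z rows(0.15):',round(-(yaw-cur)/.15,3),'| shift xyz in 0.03 units:',np.round(np.array([-s*dl[0]+c*dl[1],c*dl[0]+s*dl[1],-dl[2]])/.03,3))
E
python3 - <<'E'
from h import *
d=load('w2')
B=[.6755,-.0257,.199]
# visible part: fit length-100 piece anchored at near end using sides + near end
u=np.array([np.cos(.251),np.sin(.251)]);n=np.array([.553,-.050])-.0575*u
c=n+.05*u
r=fit(d,[*c,.251,.012],.10,.05,edges=(1,2,3),zfix=.012,ch=0);print(r)
x,y,a=r[0];print('near end',x-.05*np.cos(a),y-.05*np.sin(a))
cx,cy=x+.03*np.cos(a),y+.03*np.sin(a)
C=np.array([[np.cos(.199),np.sin(.199)],[-np.sin(.199),np.cos(.199)]])
print('sole centre in bay',C@(np.array([cx,cy])-B[:2]),'rel yaw',a-.199)
g=np.array([cx,cy])-.042*np.array([np.cos(a),np.sin(a)]);print('grip',g);plan([*g,.06],a)
dd=load('w2');f=dd['frame'].astype(int)
for z in [.04]:
    print('pin px pred',w2px(dd,b2w(B,[[.01,.016],[.01,-.016]],z)))
E
```

```text
(array([ 0.5465, -0.0518,  0.2487]), np.float64(177.9))
near end 0.4980383385981898 -0.06410720822023831
sole centre in bay [-0.10165088  0.00140738] rel yaw 0.049699999999999994
grip [ 0.5348692  -0.05475373]
pos [ 0.6153 -0.0375  0.1345] yaw 0.2002 | turn z rows(0.15): -0.323 | shift xyz in 0.03 units: [ 0.104 -2.739  2.482]
pin px pred [[289.54302071 208.76073151]
 [260.33634057 212.8934369 ]]
```

apply_moves:
  commands: [0.1, 0, 0, 0, 0, -0.32, 0, -0.7, 0, 0, 0, 0, 0, -0.7, 0, 0, 0, 0, 0, -0.7, 0.3, 0, 0, 0, 0, -0.64, 0.4, 0, 0, 0, 0, 0, 0.8, 0, 0, 0, 0, 0, 1, 0, 0, 0, 0, 0, 0.8, 0, 0, 0, 0, 0, 0.7, 0, 0, 0, 0, 0, 0.25, 0, 0, 0, 0, 0, 0, 0, 0, 0, 0, 0, 0, 0, 0, 0]
  jaw: 1

```text
clock: 10.3
position: [0.5357, -0.0545, 0.0048]
ee_rot: [0.0, 0.614, 0.789, 0.0]
contact_force: [-0.3, 1.1, 0.1]
width: 0.0854
```

```bash
python3 - <<'E'
from h import *
plan([.5349,-.0548,.002],.249);print(manip.get_state()['clock'],manip.get_state()['contact_force'])
save(grab('wrist'),'w4')
E
```

```text
pos [ 0.5357 -0.0545  0.0048] yaw 0.2487 | turn z rows(0.15): -0.002 | shift xyz in 0.03 units: [-0.002 -0.029  0.094]
10.3 [-0.26202255  1.09838741  0.09871069]
```

View pics/w4.png

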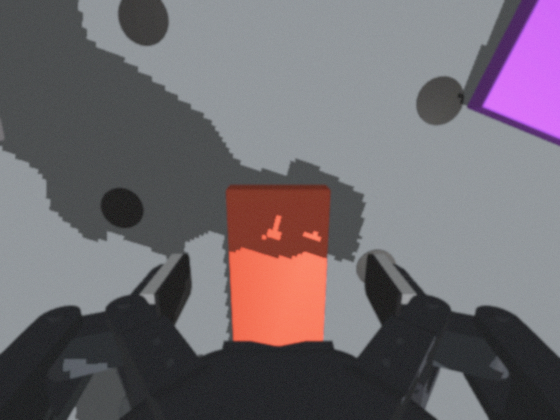

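The sole is centred between the fingers, with its near end at (278,187). Closing on it now.

apply_moves:
  commands: [0, 0, 0.09, 0, 0, 0, 0, 0, 0, 0, 0, 0, 0, 0, 0, 0, 0, 0, 0, 0, 0, 0, 0, 0, 0, 0, 0, 0, 0, 0, 0, 0, 0, 0, 0, 0, 0, 0, 0, 0, 0, 0, 0, 0, 0, 0, 0, 0]
  jaw: -1
  newtons: 30

```text
clock: 11.15
position: [0.5353, -0.0546, 0.0027]
ee_rot: [0.001, 0.614, 0.789, 0.0]
contact_force: [-1.0, -0.3, 6.9]
width: 0.0488
```

```bash
python3 - <<'E'
from h import *
B=[.6755,-.0257,.199];a=.249
print(b2w(B,[[-.122,0]],.002)); plan([*b2w(B,[[-.126,0]],.002)[0]],.199)
E
```

```text
[[ 0.5559077  -0.04981808  0.002     ]]
pos [ 0.5353 -0.0546  0.0027] yaw 0.2488 | turn z rows(0.15): 0.332 | shift xyz in 0.03 units: [0.022 0.571 0.022]
```

apply_moves:
  commands: [0, 0, -0.03, 0, 0, 0.11, 0, 0, 0, 0, 0, 0.11, 0, 0, 0, 0, 0, 0.11, 0.02, 0.12, 0, 0, 0, 0, 0, 0.12, 0, 0, 0, 0, 0, 0.12, 0, 0, 0, 0, 0, 0.12, 0, 0, 0, 0, 0, 0.09, 0, 0, 0, 0, 0, 0, 0, 0, 0, 0]

```text
clock: 12.05
position: [0.5484, -0.0507, 0.0027]
ee_rot: [-0.003, 0.633, 0.774, -0.002]
contact_force: [-6.7, -0.7, 6.9]
width: 0.0491
```

apply_moves:
  commands: [0, 0.033, 0, 0, 0, 0, 0, 0.033, 0, 0, 0, 0, 0, 0, 0, 0, 0, 0]

```text
clock: 12.35
position: [0.5495, -0.0504, 0.0027]
ee_rot: [-0.003, 0.633, 0.774, -0.003]
contact_force: [-7.7, -1.2, 8.1]
width: 0.0489
```

apply_moves:
  commands: [0, 0.033, 0, 0, 0, 0, 0, 0, 0, 0, 0, 0]

```text
clock: 12.55
position: [0.5505, -0.0502, 0.0027]
ee_rot: [-0.003, 0.633, 0.774, -0.003]
contact_force: [-7.4, -0.5, 7.4]
width: 0.049
```

apply_moves:
  commands: [0, 0.033, 0, 0, 0, 0, 0, 0, 0, 0, 0, 0]

```text
clock: 12.75
position: [0.5515, -0.05, 0.0027]
ee_rot: [-0.003, 0.633, 0.774, -0.003]
contact_force: [-8.1, -2.2, 7.8]
width: 0.0491
```

apply_moves:
  commands: [0, 0.033, -0.01, 0, 0, 0, 0, 0.033, -0.01, 0, 0, 0, 0, 0.033, 0, 0, 0, 0, 0, 0, 0, 0, 0, 0]

```text
clock: 13.15
position: [0.5565, -0.0492, 0.0027]
ee_rot: [-0.002, 0.633, 0.774, -0.001]
contact_force: [-4.3, -1.9, -1.1]
width: 0.0489
```

apply_moves:
  commands: [0, 0.033, 0, 0, 0, 0, 0, 0, 0, 0, 0, 0]

```text
clock: 13.35
position: [0.5566, -0.0492, 0.0027]
ee_rot: [-0.002, 0.633, 0.774, -0.002]
contact_force: [-6.4, -1.5, 1.0]
width: 0.0491
```

apply_moves:
  commands: [0, 0.033, 0, 0, 0, 0, 0, 0, 0, 0, 0, 0]

```text
clock: 13.55
position: [0.5565, -0.0492, 0.0027]
ee_rot: [-0.003, 0.633, 0.774, -0.003]
contact_force: [-8.7, -3.5, 3.1]
width: 0.049
```

apply_moves:
  commands: [0, 0.033, 0, 0, 0, 0, 0, 0, 0, 0, 0, 0]

```text
clock: 13.75
position: [0.5566, -0.0492, 0.0027]
ee_rot: [-0.004, 0.633, 0.774, -0.004]
contact_force: [-9.7, -3.4, 4.2]
width: 0.0489
```

apply_moves:
  commands: [0, 0.033, 0, 0, 0, 0, 0, 0.033, 0, 0, 0, 0, 0, 0, 0, 0, 0, 0]

```text
clock: 14.05
position: [0.5566, -0.0491, 0.0027]
ee_rot: [-0.005, 0.633, 0.774, -0.005]
contact_force: [-14.0, -6.0, 6.9]
width: 0.0492
```

apply_moves:
  commands: [0, -0.1, 0, 0, 0, 0, 0, 0, 0, 0, 0, 0, 0, 0, 0, 0, 0, 0, 0, 0, -0.1, 0, 0, 0, 0, 0, -0.3, 0, 0, 0, 0, 0, -1, 0, 0, 0, 0, 0, -1, 0, 0, 0, 0, 0, -1, 0, 0, 0, 0, 0, -1, 0, 0, 0, 0, 0.8, -1, 0, 0, 0, 0, 0.8, -1, 0, 0, 0, 0, 0.8, 0, 0, 0, 0, 0, 0.8, 0, 0, 0, 0, 0, 0, 0, 0, 0, 0, 0, 0, 0, 0, 0, 0]
  jaw: 1

```text
clock: 15.55
position: [0.6541, -0.0295, 0.1955]
ee_rot: [-0.0, 0.633, 0.774, -0.0]
contact_force: [-1.1, -0.5, 0.3]
width: 0.0853
```

```bash
cat >> h.py <<'E'
B=[.6755,-.0257,.199]
def inbay(x,y,b=None):
    b=b or B;c,s=np.cos(b[2]),np.sin(b[2]);return np.round([c*(x-b[0])+s*(y-b[1]),-s*(x-b[0])+c*(y-b[1])],4)
def piece(d,z,ch=None,L=.10,edges=(1,2,3)):
    c=b2w(B,[[-.16+L/2,0]],z)[0];r=fit(d,[c[0],c[1],B[2],z],L,.05,edges=edges,zfix=z,ch=ch)
    x,y,a=r[0];print('near end bay',inbay(x-L/2*np.cos(a),y-L/2*np.sin(a)),'centre',inbay(x+(.08-L/2)*np.cos(a),y+(.08-L/2)*np.sin(a)),'rel yaw',round(a-B[2],4),r[1])
E
python3 - <<'E'
from h import *
s=manip.get_state();print(s['clock'],s['position'])
save(grab('wrist'),'w5');d=load('w5')
for ch in(None,0):piece(d,.012,ch)
print(ufit(d,[*B,.0738])[0])
E
```

```text
15.55 [ 0.65407328 -0.02952725  0.1954637 ]
near end bay [-0.1596  0.0006] centre [-0.0796  0.0004] rel yaw -0.0019 48.9
near end bay [-0.16    0.0004] centre [-0.08    0.0005] rel yaw 0.0005 182.2
(array([ 0.6752, -0.0258,  0.2003,  0.0723]), np.float64(560.6))
```

```bash
python3 - <<'E'
from h import *
plan([.4324,.2489,.06],-.086)
E
```

```text
pos [ 0.6535 -0.0296  0.1954] yaw 0.1994 | turn z rows(0.15): 1.903 | shift xyz in 0.03 units: [ 8.617 -8.14   4.514]
```

apply_moves:
  commands: [0, 0, 0, 0, 0, 0.95, 0, 0, 0, 0, 0, 0.95, 0.862, -0.814, 0.3, 0, 0, 0, 0.862, -0.814, 0.3, 0, 0, 0, 0.862, -0.814, 0.3, 0, 0, 0, 0.862, -0.814, 0.3, 0, 0, 0, 0.862, -0.814, 0.3, 0, 0, 0, 0.862, -0.814, 0.3, 0, 0, 0, 0.862, -0.814, 0.3, 0, 0, 0, 0.862, -0.814, 0.3, 0, 0, 0, 0.862, -0.814, 0.3, 0, 0, 0, 0.862, -0.814, 0.3, 0, 0, 0, 0, 0, 0.5, 0, 0, 0, 0, 0, 0.5, 0, 0, 0, 0, 0, 0.5, 0, 0, 0, 0, 0, 0, 0, 0, 0, 0, 0, 0, 0, 0, 0]

```text
clock: 17.3
position: [0.4327, 0.2484, 0.0608]
ee_rot: [-0.0, 0.737, 0.676, -0.0]
contact_force: [0.7, -0.4, 0.4]
width: 0.0857
```

```bash
python3 - <<'E'
from h import *
plan([.4324,.2489,.008],-.086)
save(grab('wrist'),'w6');d=load('w6')
# near end seen: fit piece of 80 mm at near end (sides partly behind fingers)
a=-.086;u=np.array([np.cos(a),np.sin(a)]);n=np.array([.4603,.2465])-.08*u;c=n+.02*u
r=fit(d,[*c,a,.03],.04,.05,edges=(1,2,3),zfix=.03);x,y,a=r[0];print(r,'near end',x-.02*np.cos(a),y-.02*np.sin(a),'expected',n)
E
```

```text
pos [0.4327 0.2484 0.0608] yaw -0.086 | turn z rows(0.15): -0.0 | shift xyz in 0.03 units: [ 0.016 -0.013  1.76 ]
(array([ 0.4005,  0.2516, -0.0855]), np.float64(186.5)) near end 0.380573057977721 0.25330791734013397 expected [0.38059566 0.25337152]
```

View pics/w6.png

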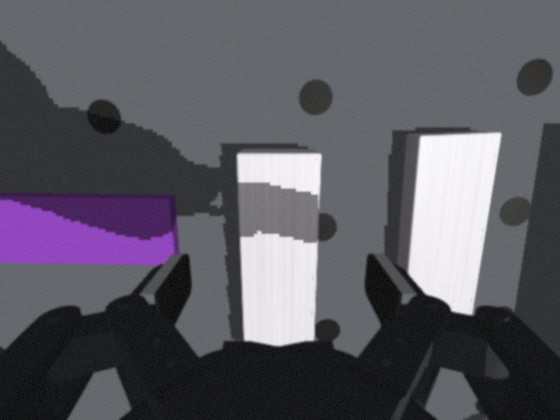

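The 30 mm packer is centred, with its near end at (279,150) where I predicted. The jaws clear the purple plate at (178,230). Going down to grip it.

apply_moves:
  commands: [0, 0, 0.6, 0, 0, 0, 0, 0, 0.6, 0, 0, 0, 0, 0, 0.4, 0, 0, 0, 0, 0, 0.16, 0, 0, 0, 0, 0, 0, 0, 0, 0]

```text
clock: 17.85
position: [0.4334, 0.2487, 0.0078]
ee_rot: [0.0, 0.737, 0.676, -0.0]
contact_force: [0.2, 0.4, -0.3]
width: 0.0852
```

apply_moves:
  commands: [0, 0, 0, 0, 0, 0, 0, 0, 0, 0, 0, 0, 0, 0, 0, 0, 0, 0, 0, 0, 0, 0, 0, 0, 0, 0, 0, 0, 0, 0, 0, 0, 0, 0, 0, 0, 0, 0, 0, 0, 0, 0, 0, 0, 0, 0, 0, 0]
  jaw: -1
  newtons: 90

```text
clock: 18.65
position: [0.434, 0.249, 0.0089]
ee_rot: [0.0, 0.737, 0.676, 0.001]
contact_force: [-0.3, -1.7, 5.8]
width: 0.048
```

apply_moves:
  commands: [0, 0, -0.2, 0, 0, 0, 0, 0, -0.5, 0, 0, 0, 0, 0, -1, 0, 0, 0, 0, 0, -1, 0, 0, 0, 0, 0, -0.5, 0, 0, 0, 0, 0, 0, 0, 0, 0]

```text
clock: 19.25
position: [0.4343, 0.2494, 0.1056]
ee_rot: [0.001, 0.737, 0.676, 0.002]
contact_force: [-0.2, -0.1, -4.1]
width: 0.048
```

```bash
python3 - <<'E'
from h import *
print(b2w(B,[[-.172,0]],.09)); plan(b2w(B,[[-.172,0]],.09)[0],.199)
E
```

```text
[[ 0.50689446 -0.05970254  0.09      ]]
pos [0.4343 0.2494 0.1056] yaw -0.0858 | turn z rows(0.15): -1.898 | shift xyz in 0.03 units: [-10.577   0.335   0.519]
```

apply_moves:
  commands: [0, 0, 0, 0, 0, -0.95, 0, 0, 0, 0, 0, -0.95, -0.88, 0.028, 0, 0, 0, 0, -0.88, 0.028, 0, 0, 0, 0, -0.88, 0.028, 0, 0, 0, 0, -0.88, 0.028, 0, 0, 0, 0, -0.88, 0.028, 0, 0, 0, 0, -0.88, 0.028, 0, 0, 0, 0, -0.88, 0.028, 0, 0, 0, 0, -0.88, 0.028, 0, 0, 0, 0, -0.88, 0.028, 0, 0, 0, 0, -0.88, 0.028, 0, 0, 0, 0, -0.88, 0.028, 0, 0, 0, 0, -0.88, 0.028, 0, 0, 0, 0, 0, 0, 0, 0, 0, 0, 0, 0, 0, 0, 0, 0]

```text
clock: 20.85
position: [0.5044, -0.0598, 0.102]
ee_rot: [-0.002, 0.634, 0.773, -0.001]
contact_force: [-0.5, 0.2, -5.6]
width: 0.048
```

```bash
python3 - <<'E'
from h import *
d=grab('top');save(d,'t7');s=grab('side');save(s,'s7')
st=manip.get_state();print(st['clock'],st['contact_force'],st['moment'],st['position'])
plan(b2w(B,[[-.172,0]],.035)[0],.199)
save(grab('wrist'),'w7');d=load('w7')
# held packer near end: top at z = tcp - .0089+.03
a=.199;p=st['position'];zt=p[2]-.0089+.03
u=np.array([np.cos(a),np.sin(a)]);n=p[:2]+(.028-.08)*u;c=n+.02*u
r=fit(d,[*c,a,zt],.04,.05,edges=(1,2,3),zfix=zt);x,y,a=r[0];ne=[x-.02*np.cos(a),y-.02*np.sin(a)]
print(r,'near end rel TCP',np.round(np.array(ne)-p[:2],4),'expected',(.028-.08)*u,'bay near end',inbay(*ne))
f=s['frame'][160:320,200:420];cv2.imwrite('pics/s7c.png',cv2.resize(f[:,:,::-1],None,fx=3.6,fy=3.6,interpolation=cv2.INTER_CUBIC))
E
```

```text
20.95 [-0.84883727 -0.42370542 -4.88299062] [-0.0328045   0.19042755  0.00892421] [ 0.50445753 -0.05884467  0.10249598]
pos [ 0.5045 -0.0588  0.1025] yaw 0.1993 | turn z rows(0.15): 0.002 | shift xyz in 0.03 units: [-0.044  0.074  2.25 ]
(array([ 0.4718, -0.0655,  0.2006]), np.float64(120.4)) near end rel TCP [-0.0523 -0.0106] expected [-0.05097377 -0.01027984] bay near end [-0.2275  0.0012]
```

View pics/s7c.png

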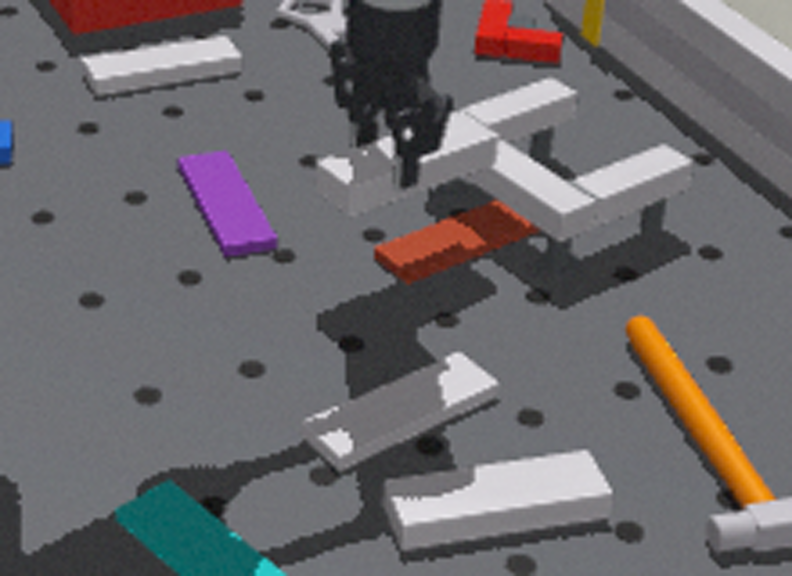

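apply_moves:
  commands: [-0.044, 0.07, 0.5, 0, 0, 0, 0, 0, 0.6, 0, 0, 0, 0, 0, 0.6, 0, 0, 0, 0, 0, 0.5, 0, 0, 0, 0, 0, 0.3, 0, 0, 0, 0, 0, 0, 0, 0, 0, 0, 0, 0, 0, 0, 0]

```text
clock: 21.7
position: [0.5085, -0.0603, 0.0289]
ee_rot: [0.0, 0.633, 0.774, 0.0]
contact_force: [0.7, -0.2, -5.6]
width: 0.0483
```

apply_moves:
  commands: [0, 0, 0.035, 0, 0, 0, 0, 0, 0.035, 0, 0, 0, 0, 0, 0, 0, 0, 0]

```text
clock: 22.0
position: [0.5084, -0.0606, 0.0269]
ee_rot: [0.0, 0.633, 0.774, 0.0]
contact_force: [0.1, -0.5, -5.7]
width: 0.0484
```

apply_moves:
  commands: [0, 0, 0.035, 0, 0, 0, 0, 0, 0, 0, 0, 0]

```text
clock: 22.2
position: [0.5082, -0.0606, 0.0255]
ee_rot: [0.0, 0.633, 0.774, -0.0]
contact_force: [-0.7, -0.9, -5.5]
width: 0.0482
```

apply_moves:
  commands: [0, 0, 0.035, 0, 0, 0, 0, 0, 0, 0, 0, 0]

```text
clock: 22.4
position: [0.5081, -0.0606, 0.0243]
ee_rot: [-0.0, 0.633, 0.774, -0.0]
contact_force: [-0.3, 1.2, -4.9]
width: 0.0481
```

apply_moves:
  commands: [0, 0, 0.035, 0, 0, 0, 0, 0, 0.035, 0, 0, 0, 0, 0, 0, 0, 0, 0]

```text
clock: 22.7
position: [0.5081, -0.0605, 0.0221]
ee_rot: [-0.0, 0.633, 0.774, -0.0]
contact_force: [0.1, -0.1, -5.0]
width: 0.0479
```

apply_moves:
  commands: [0, 0, 0.035, 0, 0, 0, 0, 0, 0, 0, 0, 0]

```text
clock: 22.9
position: [0.5083, -0.0606, 0.0213]
ee_rot: [0.0, 0.633, 0.774, 0.0]
contact_force: [0.1, -0.5, -5.6]
width: 0.048
```

apply_moves:
  commands: [0, 0, 0.035, 0, 0, 0, 0, 0, 0, 0, 0, 0]

```text
clock: 23.1
position: [0.5083, -0.0606, 0.0209]
ee_rot: [0.0, 0.633, 0.774, 0.0]
contact_force: [-1.5, -1.1, 1.3]
width: 0.0481
```

```bash
python3 - <<'E'
from h import *
st=manip.get_state();print(st['clock'],st['contact_force'],st['moment'],st['position'],'tcp bay',inbay(*st['position'][:2]))
s=grab('side');save(s,'s8')
f=s['frame'][170:260,250:400];cv2.imwrite('pics/s8c.png',cv2.resize(f[:,:,::-1],None,fx=5,fy=5,interpolation=cv2.INTER_CUBIC))
save(grab('wrist'),'w8');d=load('w8');p=st['position'];zt=.042;a=.199
u=np.array([np.cos(a),np.sin(a)]);n=p[:2]-.0533*u;c=n+.02*u
r=fit(d,[*c,a,zt],.04,.05,edges=(1,2,3),zfix=zt);x,y,a=r[0];ne=[x-.02*np.cos(a),y-.02*np.sin(a)]
print(r,'bay near end',inbay(*ne),'rel tcp',np.array(ne)-p[:2])
E
```

```text
23.1 [-1.54141086 -1.06068564  1.29925034] [ 0.15878661  0.25646361 -0.00375583] [ 0.50833116 -0.06062389  0.02087007] tcp bay [-0.1708 -0.0012]
(array([ 0.4756, -0.0672,  0.2088]), np.float64(117.8)) bay near end [-0.2242 -0.0014] rel tcp [-0.05229677 -0.01072184]
```

apply_moves:
  commands: [0.04, 0.05, -0.015, 0, 0, 0, 0, 0.1, 0, 0, 0, 0, 0, 0.15, 0, 0, 0, 0, 0, 0.1, 0, 0, 0, 0, 0, 0, 0, 0, 0, 0]

```text
clock: 23.7
position: [0.5192, -0.0568, 0.0209]
ee_rot: [-0.001, 0.633, 0.774, -0.0]
contact_force: [-5.0, -0.3, 4.5]
width: 0.048
```

apply_moves:
  commands: [0, 0.1, 0, 0, 0, 0, 0, 0.1, 0, 0, 0, 0, 0, 0.1, 0, 0, 0, 0, 0, 0, 0, 0, 0, 0]

```text
clock: 24.1
position: [0.5279, -0.0551, 0.0209]
ee_rot: [-0.001, 0.633, 0.774, -0.0]
contact_force: [-4.8, -0.9, 5.1]
width: 0.048
```

apply_moves:
  commands: [0, 0.1, 0, 0, 0, 0, 0, 0.1, 0, 0, 0, 0, 0, 0.1, 0, 0, 0, 0, 0, 0, 0, 0, 0, 0]

```text
clock: 24.5
position: [0.5367, -0.0533, 0.0209]
ee_rot: [-0.001, 0.633, 0.774, -0.0]
contact_force: [-5.1, -0.9, 5.2]
width: 0.0481
```

The packer is going in under the tube with only about 5 N of drag, so I'll keep sliding it.

apply_moves:
  commands: [0, 0.12, 0, 0, 0, 0, 0, 0.12, 0, 0, 0, 0, 0, 0.12, 0, 0, 0, 0, 0, 0.12, 0, 0, 0, 0, 0, 0, 0, 0, 0, 0]

```text
clock: 25.0
position: [0.5511, -0.0505, 0.0209]
ee_rot: [-0.0, 0.633, 0.774, -0.0]
contact_force: [-5.1, -0.1, 5.0]
width: 0.0484
```

apply_moves:
  commands: [0, 0.12, 0, 0, 0, 0, 0, 0.12, 0, 0, 0, 0, 0, 0.12, 0, 0, 0, 0, 0, 0.12, 0, 0, 0, 0, 0, 0, 0, 0, 0, 0]

```text
clock: 25.5
position: [0.5652, -0.0476, 0.0209]
ee_rot: [-0.0, 0.633, 0.774, -0.0]
contact_force: [-3.8, -0.5, 6.0]
width: 0.0481
```

```bash
python3 - <<'E'
from h import *
st=manip.get_state();print('tcp bay',inbay(*st['position'][:2]),st['contact_force']);plan(b2w(B,[[-.1067,0]],.0209)[0],.199)
E
```

```text
tcp bay [-0.1124  0.0003] [-3.81172605 -0.53842423  5.95315568]
pos [ 0.5652 -0.0476  0.0209] yaw 0.1994 | turn z rows(0.15): 0.003 | shift xyz in 0.03 units: [-0.01   0.191 -0.   ]
```

apply_moves:
  commands: [0, 0.04, 0, 0, 0, 0, 0, 0.04, 0, 0, 0, 0, 0, 0.04, 0, 0, 0, 0, 0, 0, 0, 0, 0, 0]

```text
clock: 25.9
position: [0.5679, -0.047, 0.0209]
ee_rot: [-0.001, 0.633, 0.774, -0.001]
contact_force: [-6.3, -1.2, 6.6]
width: 0.0479
```

apply_moves:
  commands: [0, 0.033, 0, 0, 0, 0, 0, 0.033, 0, 0, 0, 0, 0, 0, 0, 0, 0, 0]

```text
clock: 26.2
position: [0.5698, -0.0467, 0.0209]
ee_rot: [-0.001, 0.633, 0.774, -0.001]
contact_force: [-6.2, -1.0, 6.4]
width: 0.048
```

apply_moves:
  commands: [0, 0.033, 0, 0, 0, 0, 0, 0.033, 0, 0, 0, 0, 0, 0, 0, 0, 0, 0]

```text
clock: 26.5
position: [0.5707, -0.0464, 0.0209]
ee_rot: [-0.002, 0.633, 0.774, -0.002]
contact_force: [-8.3, -2.2, 8.7]
width: 0.048
```

apply_moves:
  commands: [0, 0.033, 0, 0, 0, 0, 0, 0, 0, 0, 0, 0]

```text
clock: 26.7
position: [0.5707, -0.0464, 0.0209]
ee_rot: [-0.002, 0.633, 0.774, -0.002]
contact_force: [-9.8, -2.7, 8.8]
width: 0.048
```

apply_moves:
  commands: [0, 0.04, 0, 0, 0, 0, 0, 0.04, 0, 0, 0, 0, 0, 0, 0, 0, 0, 0, 0, -0.05, 0, 0, 0, 0, 0, -0.05, -0.03, 0, 0, 0]

```text
clock: 27.2
position: [0.5708, -0.0464, 0.0211]
ee_rot: [-0.002, 0.633, 0.774, -0.002]
contact_force: [-3.6, -2.2, -1.7]
width: 0.0481
```

apply_moves:
  commands: [0, 0, 0, 0, 0, 0, 0, 0, 0, 0, 0, 0, 0, 0, 0, 0, 0, 0, 0, 0, 0, 0, 0, 0, 0, 0, 0, 0, 0, 0, 0, 0, -0.1, 0, 0, 0, 0, -0.3, -0.5, 0, 0, 0, 0, 0, -1, 0, 0, 0, 0, 0, -1, 0, 0, 0, 0, 0, -1, 0, 0, 0, 0, 0, -1, 0, 0, 0, 0, 0.8, -1, 0, 0, 0, 0, 0.8, -0.5, 0, 0, 0, 0, 0.8, 0, 0, 0, 0, 0, 0.8, 0, 0, 0, 0, 0, 0, 0, 0, 0, 0, 0, 0, 0, 0, 0, 0]
  jaw: 1

```text
clock: 28.9
position: [0.6577, -0.029, 0.205]
ee_rot: [-0.0, 0.633, 0.774, -0.0]
contact_force: [-0.8, 0.0, 0.1]
width: 0.0855
```

```bash
python3 - <<'E'
from h import *
st=manip.get_state();print(st['clock'],st['position'])
save(grab('wrist'),'w9');d=load('w9')
print(ufit(d,[*B,.0738])[0])
for L in(.10,.09,.07):piece(d,.042,None,L)
cv2.imwrite('pics/w9c.png',cv2.resize(d['frame'][0:260,150:420][:,:,::-1],None,fx=2.2,fy=2.2))
E
```

```text
28.9 [ 0.65769217 -0.0290164   0.20497484]
(array([ 0.6755, -0.0258,  0.1998,  0.072 ]), np.float64(518.3))
near end bay [-0.1601  0.0005] centre [-0.0801  0.0003] rel yaw -0.002 263.8
near end bay [-0.1601  0.0003] centre [-0.0801  0.0004] rel yaw 0.0009 263.5
near end bay [-0.1601  0.0004] centre [-0.0801  0.0004] rel yaw 0.0 262.4
```

View pics/w9c.png

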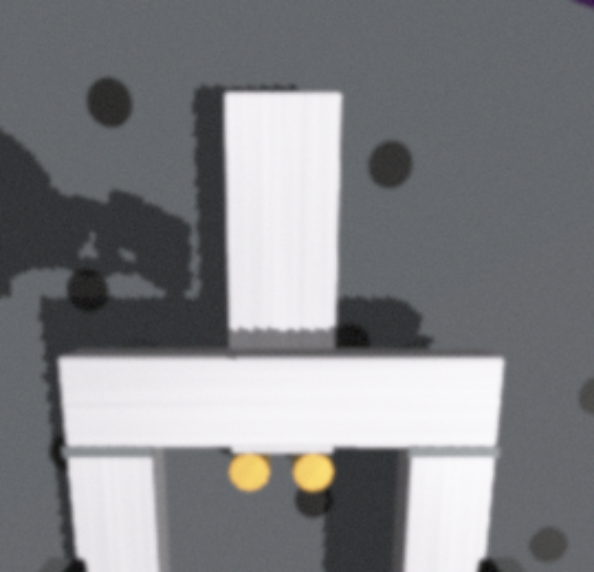

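```bash
python3 - <<'E'
from h import *
s=grab('side');save(s,'s9')
f=s['frame'][175:265,270:400];cv2.imwrite('pics/s9c.png',cv2.resize(f[:,:,::-1],None,fx=6,fy=6,interpolation=cv2.INTER_CUBIC))
q=s['frame'][175:265,270:400].astype(int);m=(q[...,0]>1.6*q[...,2])&(q[...,0]>50);v,u=np.nonzero(m);print(len(u))
print('pred sole near bottom corner px (crop)',(w2px(s,b2w(B,[[-.16,-.025],[-.16,.025]],0.))-[270,175])*6)
E
```

```text
363
pred sole near bottom corner px (crop) [[263.84091299 382.28080343]
 [205.74537048 337.31896293]]
```

View pics/s9c.png

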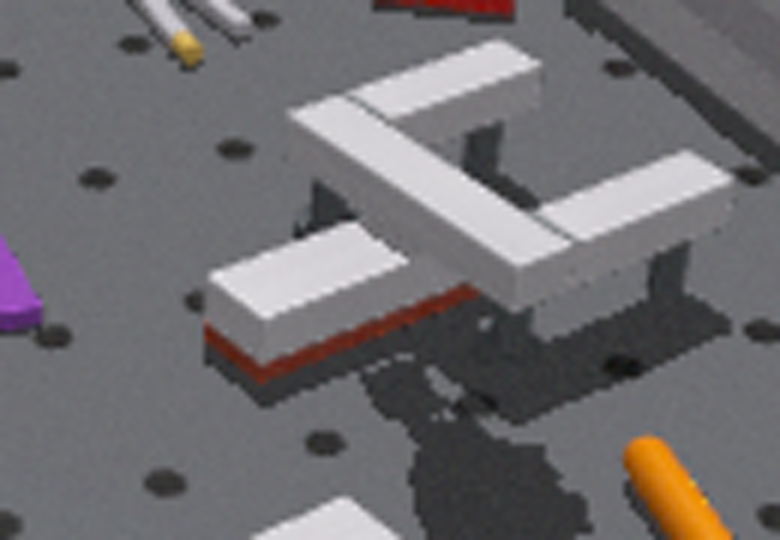

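The pile is flush. The sole's near corners in the crop, at about (262,382) and (205,340), match the predictions of (264,382) and (206,337). I'm handing it in.

```bash
python3 -c "
from rig import manip
print(manip.sign_off(), manip.get_state()['clock'])"
```

```text
the job is handed in; nothing more can be done
the job is handed in; nothing more can be done
```

I pushed the sole plate home against both pins, slid the 30 mm packer in on top of it, and handed the job in after about 29 s of the 72 s allowed. No verdict was reported.

- **Choosing the packer:** A gentle touch with the gripper put the top of the tube at 73.8 mm, so the clear height is about 43.8 mm. The 30 mm packer leaves about 1.8 mm under the tube; the 25 mm would have left more than the 6.5 mm allowed.
- **Pushing home:** The packer went under with about 5 N of drag. The highest force I read was about 15 N, pushing the sole onto the pins; I didn't read the force at the end of the packer's last 2 mm push.
- **Sole:** Before the packer went on, the camera put its centre at bay x -80.0 mm, y +0.5 mm, square within 0.002 rad. In the final side view its near corners are where they should be, within about 1 mm.
- **Packer:** The last check put its centre at x -80.1 mm, y +0.4 mm, square within 0.002 rad, with its edges flush with the sole.

**Disagreement:** The wrist camera read the tube top as about 72 mm, the top camera as about 75 mm, and the touch as 73.8 mm. I went by the touch, and the packer sliding in freely agrees with it.

I did not touch the pliers or the hammer.

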